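Reload the raking light in a leather workshop

TASK

Put the fresh green cell into the battery light: slide the orange cover fully open, press the cell's flat end against the coil spring in the bay and drop its brass end in inside the low end wall so that it lies fully down between spring and fixed contact. Then slide the cover fully closed and after that flip the red switch fully over to on. Leave the two spent grey cells in their rack and everything else on the bench alone.

Things in the scene. Friction and masses are not known exactly. Their poses are not given: they have to be found in the camera images.
- lamp: Battery raking light, grey box fixed to the bench. Along its y (mm): spring block -72 to -46, top 48 up; battery bay -46 to 30.75; low end wall with the fixed contact to 43; electronics box to 136 and black light head to 160, tops 48 up. 68 mm wide (x -34 to 34), plus a switch wing 30 tall on the +x side (x 34 to 88, y 65 to 125). Origin at bench height under the bay middle.
- bay (a point): Where the centre of a seated cell lies: over the light's origin, 30.5 mm above the bench. The cell lies along the light's y on saddles 14 mm up, between side cheeks 37 mm apart, tops 36 mm up. Between y = -18.5 and 18.5 mm there are no cheeks or saddles, only the base plate 6 mm up: fingers can pass down on both sides of the cell's middle.
- fixed_contact (a point): Inner face of the low end wall at the bay's +y end (y = 30.75 mm of the light), at cell axis height 30.5 mm. The cell's brass button ends up against it. The wall is 12 mm thick and its top is only 36 mm above the bench.
- contact (a joint): Coil spring contact at the bay's -y end: how far it is pushed in towards -y, m. 0 = free, stop at 0.019; about 2 N to start it moving and 350 N/m more (about 5 N at the 0.008 of a seated cell).
- contact_face (a point): Centre of the round steel face (20 mm across) on the coil spring's tip, 30.5 mm above the bench; free, at y = -22.75 mm of the light; the wall behind is at -46 mm. The free gap to the fixed contact is 53.5 mm, 8 mm less than a cell: press this face back with the cell's flat end, then let the brass end down inside the low end wall.
- cover (a joint): Orange sliding battery cover: how far it is open, m. 0 = fully closed over the bay (with its stop), 0.090 = fully open (parked over the electronics box, stop). Slides along the light's +y to open; stays where it is left; 1 to 2 N moves it slowly. It starts closed or up to 0.03 open.
- cover_ridge (a point): Middle of the ridge on the orange cover, 61 mm above the bench; ridge 36 mm along the light's x, 10 along its y, 18 tall (top 70 up); at y = 24 mm of the light when closed, 114 open. The cover plate (top 52 up, 50 wide) reaches 72 mm from it towards -y, 8 mm towards +y. Push the ridge from the side or pinch it.
- switch (a joint): Toggle switch lever: angle in rad, 0 = off (leaning to the light's -x), 1.0 = fully on (leaning to its +x, stop). Stays where it is left; about 1.5 N at the ball moves it. Starts between 0 and 0.12.
- switch_ball (a point): Centre of the red ball (18 mm across) at the tip of the switch lever. The lever is 45 mm long and turns about an axis along the light's y, through x = 62, y = 95 mm of the light, 30 mm above the bench; off, the ball is at x = 40 mm, on, at x = 84 mm, both 70 mm up.
- rack: Wooden rack fixed to the bench, 215 mm (its x) by 75 mm, base plate 6 mm thick. Three places at x = -72, 0 and 72 mm, each a block 30 mm wide (x) and 58 mm long on which one cell lies along y, its axis 32.5 mm above the bench, so fingers can pass down on both sides to the base plate. Origin under its middle.
- fresh: The fresh cell: bright green jacket with a gold band near its brass (+) end. A cylinder 33 mm in diameter, 61.5 mm long over all, including the brass button (9.5 mm across, 1.5 mm high) at its +y end; flat steel (-) end at its -y end. About 140 g. Origin in its middle, on the axis; y runs along the axis towards the brass end. It lies in any of the rack's three places, brass end towards the rack's +y.
- fresh_plus (a point): Tip of the fresh cell's brass button.
- spent_a: Spent cell: same size, dull grey with a black band. Leave it in the rack.
- spent_b: Another spent cell, like spent_a. Leave it in the rack.
- hammer: Hand hammer lying beyond the light, handle wood. Bystander, leave alone.
- awl: Wood-handled awl, 150 mm, lying beyond the rack. Bystander, leave alone.
- jar: Closed jar, 60 mm across, 80 mm tall. Bystander, leave alone.
- edge_paint: Amber bottle, 40 mm across, 100 mm tall. Bystander, leave alone.
- spool: Small wooden spool, 44 mm across, 48 mm tall. Bystander, leave alone.
- plate: Small brass name-plate blank, 50 by 18 mm, with two pins, lying flat. Bystander, leave alone.
There are look-alikes about, which are no part of the job. What is shaped like the fresh but purple is not meant. What is shaped like the rack but turquoise is not meant.

How it is judged:
On the way, in this order (a step that is already met when the one before it is completed fails the run):
1. the cover is slid open (more than 80 mm) (value of joint cover above 0.08 m), for 0.2 s.
2. the fresh cell presses the coil spring contact back (more than 3 mm) (value of joint contact above 0.003 m and contact force between fresh and contact above 1.5 N), for 0.1 s.
3. the fresh cell lies fully down in the bay between spring and fixed contact, brass end at the fixed contact (x of fresh in the frame of lamp between -0.004 and 0.004 m and y of fresh in the frame of lamp between -0.003 and 0.003 m and z of fresh in the frame of lamp between 0.0275 and 0.0335 m and angle between the y axis of fresh and the y axis of lamp, either way round below 0.09 rad and y of fresh_plus in the frame of lamp above 0.026 m and value of joint contact between 0.004 and 0.012 m), for 0.2 s.
4. the cover is closed over the seated cell (all of step 3 and value of joint cover below 0.004 m), for 0.2 s.
5. the switch is on, with the cover closed over the seated cell (all of step 4 and value of joint switch above 0.85 rad), for 0.2 s.
At the end, for the whole second after the job is handed in: The fresh cell rests in the bay within 4 mm sideways, 3 mm along and 3 mm in height of its seat, within 0.09 rad of the bay's line, brass end at the fixed contact, spring pushed in 4 to 12 mm; the cover is within 4 mm of closed; the switch is past 0.85 rad (all of step 5 and linear speed of fresh below 0.02 m/s); the robot touches nothing.
It fails at once if a spent cell is moved more than 20 mm (distance of any of spent_a, spent_b from where it was at the start of the episode above 0.02 m).
It fails at once if another thing on the bench is moved more than 30 mm (distance of any of hammer, awl, jar, edge_paint, spool, plate from where it was at the start of the episode above 0.03 m).
It also fails if it takes over 64 s, if anything falls off the work surface, if the arm or the gripper's body presses on something with over 40 N, if the wrist force passes 120 N, or if a joint passes its speed limit or range.

ROBOT

A 7-joint arm with a two-finger parallel gripper is mounted at the origin on the work surface. World frame = base frame: x ahead of the robot, y to its left, z up, the work surface at z = 0. Lengths are in m, angles in rad, forces in N, time in s.
With the tool pointing down it reaches from about 0.425 to 0.925 m from the base axis. Payload 6.8 kg.
Tool frame: the origin (TCP) lies on the mounting face of the last link; the fingertips stand 173 mm ahead of it and the grasp point (between the pads) lies 155 mm ahead of it; z points along the fingers, y is the direction in which the jaws open and shut (so a half turn about z gives the same grasp; the last joint's range is limited). The gripper opens to 85 mm and grips with 20 to 120 N. Pads are 22 mm wide; open, the fingers measure 114 mm over their backs; the gripper's body (76 mm by 85 mm) begins 54 mm behind the grasp point. The pads swing forward as they close: fully open they stand 13 mm farther back than shut.
Start: joints at [-1.258, 0.477, 0.022, 1.555, -0.011, 1.109, -0.083], TCP at [0.276, 0.616, 0.405] pointing down, gripper open.
Joint ranges: [-2.96, 2.96], [-0.34, 2.1], [-1.41, 1.46], [0.24, 2.44], [-1.37, 4.51], [0.17, 1.92], [-2.96, 2.96]. Speed limits (rad/s): [2.39, 2.39, 3.14, 3.14, 3.14, 3.14, 3.14].

INTERFACE

Orientations are given as a unit quaternion [w, x, y, z].
In Python, from station import sensors, read_camera, bot gives the robot as it stands. The module is installed in compiled form; this text tells all that it offers.
- The arm moves only by the tool play_rows, never from a script. Its argument "commands" is a list of rows, each a list of 4 numbers: the shift along the tool's x, y, z in m, then the turn about the tool's z in degrees. A call has 1 to 20 rows; each row shifts and turns the commanded pose from where the row before left it, along the tool's axes as they then stand; what a row does not reach is not made up. A row lasts 1/10 s, in which the tool goes at most 50 mm and 8.59 degrees, less where a joint would pass 70% of its speed; a pose out of reach is approached as far as the arm can. A call with a gripper value outside its range is refused whole. "claw" is the finger opening in m, from 0 to 0.0854, set as the call begins (left out, the last holds). The fingers move at their own pace and stop on an object; "force" is the grip in N (left out, the last holds). Time passes only in rows, so rows that do not move let the fingers close. It gives the time, the measured TCP pose, the force and the opening at its end, in the units of the state.
- sensors.get_obs(): the state, without advancing time (a new reading comes with each control period).
- read_camera(name): name is "side" or "top"; returns a dict with "frame" (480x640x3 uint8, blue, green, red), "depth" (480x640 float32, m along the optical axis (not along the pixel's ray), 0 where there is no reading), "fx", "fy", "cx", "cy" (pixels), "distortion" ([k1, k2, p1, p2, k3] as OpenCV has them; the pictures are not rectified), "rvec" (rotation vector, rad) and "tvec" (3), from world to camera coordinates, as OpenCV has them. Camera axes: x right, y down, z forward; pixel columns grow to the right and rows downward; lengths in m; the calibration is good to about 2 mm. A picture is of the moment at which its call begins.
- bot.hand_in(): hands the job in, once; it reports no verdict.
The state is a dict: "t": time; "q": joint angles; "joint_vel": joint speeds; "joint_torque": joint torques, N m; "eef_pos": TCP position; "tool_rot": TCP orientation; "contact_force": force on the tool from outside, world axes, zero at the start; "torque": the same for the moment, N m; "gripper_width": opening from 0.0 (shut) to 1.0 (fully open).
Only numpy, scipy, OpenCV 4.12 (cv2) and the standard library are available. Lean on these libraries where they do the work, as an engineer would, in place of code of your own. Each camera call takes 0.05 s, during which the arm holds its last target.

## Working session

There is one attempt and no reset: what is moved stays moved. The work goes in short steps, Python scripts to look and compute and a tool call to move; the robot and the scene stay as the last step left them, time stands still between calls to the robot, and variables do not carry over. Pictures are saved under pics/ and viewed, and the job is handed in when it is done.

Besides the shell and the picture viewer there is one more tool, called after "Emit:" by a JSON object that holds its "method" and its "body". play_rows: Moves the arm, as the interface text tells. Its arguments: {"type":"object","properties":{"commands":{"type":"array"},"claw":{"type":"number"},"force":{"type":"number"}},"required":["commands"]}

```bash
mkdir -p pics; python3 - <<'E'
from station import sensors, read_camera, bot
import cv2,pickle
o=sensors.get_obs();print(o)
for n in("side","top"):
    c=read_camera(n);cv2.imwrite(f"pics/{n}0.png",c["frame"]);pickle.dump(c,open(f"{n}0.pkl","wb"))
    print(n,c["fx"],c["fy"],c["cx"],c["cy"],c["distortion"],c["rvec"],c["tvec"])
E
```

```text
{'t': 0.0, 'q': array([-1.2581305 ,  0.47780474,  0.02230501,  1.55647701, -0.01146593,
        1.10930204, -0.08310645]), 'joint_vel': array([ 0.00116079,  0.00123972, -0.00061078, -0.00226392,  0.0017526 ,
        0.00062154,  0.00073807]), 'joint_torque': array([ 6.77499957e-04, -5.96455514e+01,  1.60904914e+00, -2.81187683e+01,
        1.26286913e-02,  9.34277923e-03,  7.63106016e-06]), 'eef_pos': array([0.27557352, 0.61587217, 0.40371086]), 'tool_rot': array([-1.18735324e-04,  2.08804494e-01,  9.77956960e-01, -9.24040635e-04]), 'contact_force': array([0.83993406, 0.02939014, 0.05896919]), 'torque': array([ 0.00818811, -0.02994633, -0.0016018 ]), 'gripper_width': 0.9999645757831923}
side 457.86727486537535 457.86727486537535 318.1381376711715 239.2652151721488 [-0.12039285  0.          0.          0.          0.        ] [ 0.25613787 -2.76115538  1.33950284] [0.5730771  0.13398074 1.08544311]
top 561.4028797979656 561.4028797979656 307.8998039270552 239.78311056570956 [0.01138315 0.         0.         0.         0.        ] [ 2.1840705  -2.16059301  0.04249404] [0.02644046 0.58312531 1.32830071]
```

View pics/side0.png

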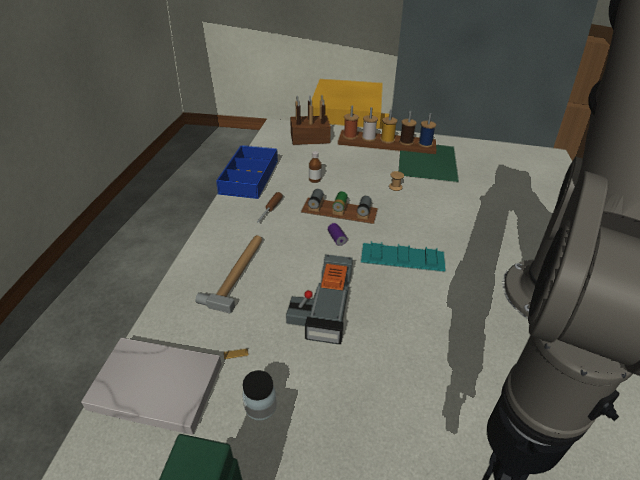

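View pics/top0.png

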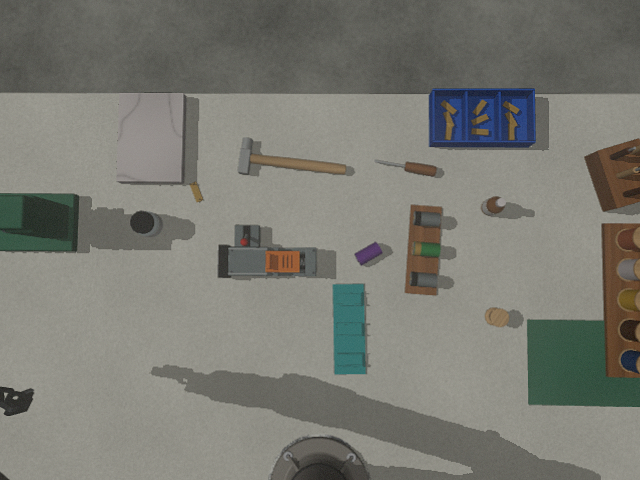

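```bash
cat > h.py <<'E'
import numpy as np,cv2,pickle
def cam(c):
    K=np.array([[c["fx"],0,c["cx"]],[0,c["fy"],c["cy"]],[0,0,1]]);R=cv2.Rodrigues(np.array(c["rvec"],float))[0]
    return K,np.array(c["distortion"],float),R,np.array(c["tvec"],float).ravel()
def atz(c,uv,z):
    K,D,R,t=cam(c);uv=np.array(uv,float).reshape(-1,1,2)
    n=cv2.undistortPoints(uv,K,D).reshape(-1,2);d=np.c_[n,np.ones(len(n))]@R;o=-R.T@t
    return o+d*((z-o[2])/d[:,2])[:,None]
def proj(c,P):
    K,D,R,t=cam(c);return cv2.projectPoints(np.array(P,float).reshape(-1,1,3),np.array(c["rvec"],float),t,K,D)[0].reshape(-1,2)
def cloud(c,u0,u1,v0,v1):
    K,D,R,t=cam(c);v,u=np.mgrid[v0:v1,u0:u1];z=c["depth"][v0:v1,u0:u1].ravel()
    n=cv2.undistortPoints(np.c_[u.ravel(),v.ravel()].astype(float).reshape(-1,1,2),K,D).reshape(-1,2)
    P=(np.c_[n,np.ones(len(n))]*z[:,None]-t)@R
    return P.reshape(v1-v0,u1-u0,3)
E
python3 - <<'E'
from h import *
c=pickle.load(open("top0.pkl","rb"));f=c["frame"]
def crop(u0,u1,v0,v1,s,n):
    cv2.imwrite(n,cv2.resize(f[v0:v1,u0:u1],None,fx=s,fy=s,interpolation=cv2.INTER_CUBIC))
crop(210,340,215,290,6,"pics/lamp.png")
crop(350,450,200,300,6,"pics/rack.png")
P=cloud(c,210,340,215,290)
print(np.round(np.histogram(P[...,2],bins=np.arange(-.01,.09,.004))[0]))
for z in [.03,.048,.052,.07]:pass
print(atz(c,[[427,250]],.032))
E
```

```text
[  81 1258 3260 1537  202   47   37   18   40  214  270  163   99  353
 1035  790  176   12    8   27   33   28   12    5]
[[ 0.56057727 -0.24941685  0.032     ]]
```

View pics/lamp.png

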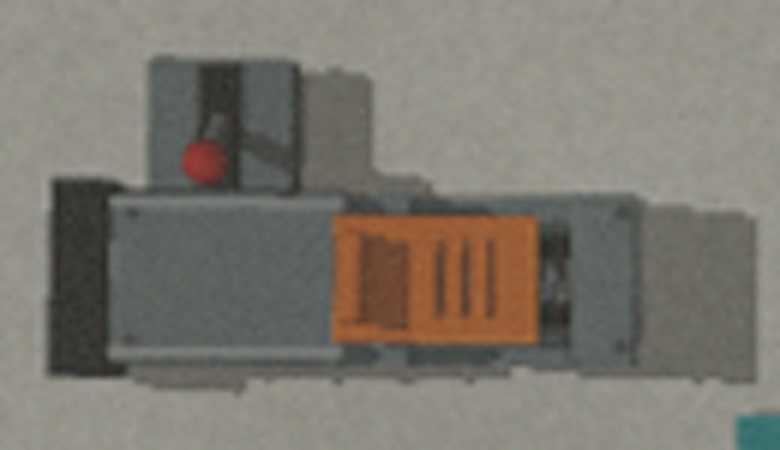

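View pics/rack.png

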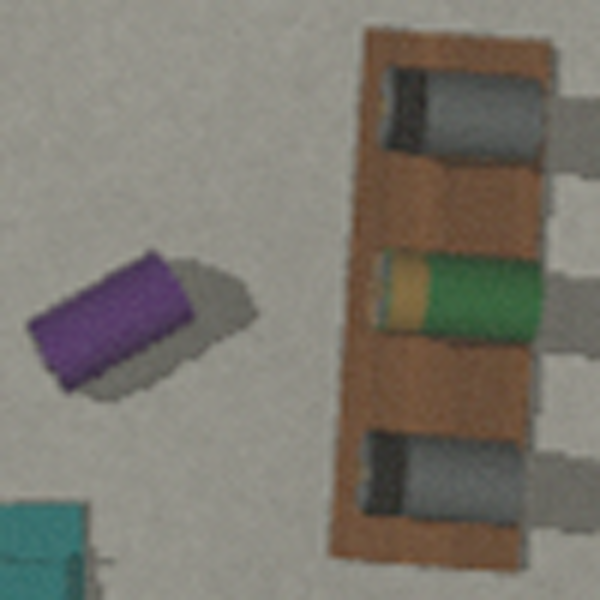

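```bash
cat > fit.py <<'E'
from h import *
from scipy.optimize import least_squares
def pose(p,L):
    L=np.array(L,float);c,s=np.cos(p[2]),np.sin(p[2])
    return np.c_[p[0]+c*L[:,0]-s*L[:,1],p[1]+s*L[:,0]+c*L[:,1],L[:,2]]
def fit(c,uv,L,p0):
    L=np.array(L)/1000
    r=least_squares(lambda p:(proj(c,pose(p,L))-uv).ravel(),p0)
    print(np.round(r.x,4),np.round(r.fun.reshape(-1,2),2).tolist());return r.x
E
python3 - <<'E'
from fit import *
c=pickle.load(open("top0.pkl","rb"))
def px(a,u0,v0,s=6): return (np.array(a,float)+.5)/s-.5+[u0,v0]
lam=px([(637,196),(632,366),(52,180),(50,376),(150,60),(299,62)],210,215)
L=[(34,-72,48),(-34,-72,48),(34,160,48),(-34,160,48),(88,125,30),(88,65,30)]
p=fit(c,lam,L,[.55,0,0])
rk=px([(367,28),(552,42),(524,570),(331,556)],350,200)
q=fit(c,rk,[(107.5,37.5,6),(107.5,-37.5,6),(-107.5,-37.5,6),(-107.5,37.5,6)],[.55,-.25,0])
# side overlay
s=pickle.load(open("side0.pkl","rb"));f=s["frame"].copy();f2=c["frame"].copy()
big=cv2.resize(f[170:360,270:400],None,fx=4,fy=4,interpolation=cv2.INTER_CUBIC)
for u in proj(s,pose(p,np.array(L)/1000)): cv2.circle(big,tuple(int(v) for v in (u-[270,170]+.5)*4),3,(0,0,255),1)
for u in proj(s,pose(q,np.array([(107.5,37.5,6),(107.5,-37.5,6),(-107.5,-37.5,6),(-107.5,37.5,6)])/1000)): cv2.circle(big,tuple(int(v) for v in (u-[270,170]+.5)*4),3,(255,0,255),1)
cv2.imwrite("pics/sideov.png",big)
# depth
P=cloud(c,210,340,215,290)
E
```

```text
[0.5296 0.0842 0.0037] [[0.39, -0.15], [1.02, 0.52], [-0.35, 1.89], [-0.57, -1.92], [-0.31, -0.07], [-0.2, -0.27]]
[ 0.5638 -0.2457 -0.0626] [[-0.1, -0.36], [0.18, -0.53], [-0.41, 0.46], [0.33, 0.42]]
```

View pics/sideov.png

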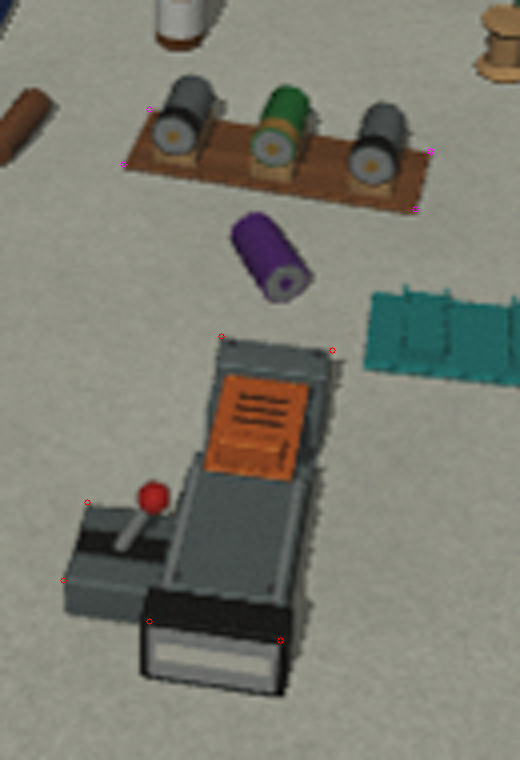

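```bash
python3 - <<'E'
from fit import *
c=pickle.load(open("top0.pkl","rb"));f=c["frame"].astype(float)
p=[.5296,.0842,.0037]
# sat mask of orange and sub-pixel edges
sat=f[...,2]-f[...,0]
# plate edges rows for cols 270..296
def edges(a,th):
    # subpixel crossings
    out=[]
    for i in range(len(a)-1):
        if (a[i]-th)*(a[i+1]-th)<0: out.append(round(i+(th-a[i])/(a[i+1]-a[i]),2))
    return out
for u in range(267,299,4):
    e=edges(sat[240:285,u:u+4].mean(1),45);print("orange rows",u+1.5,[240+x for x in e])
for v in range(252,272,4):
    e=edges(sat[v:v+4,255:310].mean(0),45);print("orange cols",v+1.5,[255+x for x in e])
g=f.mean(2)
for u in (230,240,250,260):
    print(u,np.round(g[242:284,u:u+6].mean(1)).astype(int).tolist())
Pc=pose(p,np.array([(0,60,48),(0,130,48),(34,60,48),(-34,60,48),(34,130,48),(-34,130,48),(25,24,52),(-25,24,52),(25,-40,52),(-25,-40,52)])/1000)
print(proj(c,Pc).round(2).tolist())
E
```

```text
orange rows 268.5 [np.float64(250.35), np.float64(271.64)]
orange rows 272.5 [np.float64(250.39), np.float64(271.63)]
orange rows 276.5 [np.float64(250.44), np.float64(271.69)]
orange rows 280.5 [np.float64(250.43), np.float64(271.87)]
orange rows 284.5 [np.float64(250.45), np.float64(271.88)]
orange rows 288.5 [np.float64(250.44), np.float64(271.89)]
orange rows 292.5 [np.float64(250.49), np.float64(271.89)]
orange rows 296.5 [np.float64(250.5), np.float64(271.93)]
orange cols 253.5 [np.float64(265.11), np.float64(299.29)]
orange cols 257.5 [np.float64(265.22), np.float64(299.31)]
orange cols 261.5 [np.float64(265.22), np.float64(282.91), np.float64(283.07), np.float64(286.94), np.float64(287.08), np.float64(299.24)]
orange cols 265.5 [np.float64(264.93), np.float64(299.3)]
orange cols 269.5 [np.float64(264.75), np.float64(299.25)]
230 [130, 131, 133, 130, 88, 88, 121, 104, 86, 92, 94, 95, 94, 94, 96, 95, 95, 96, 95, 97, 96, 96, 95, 95, 95, 95, 93, 95, 94, 86, 94, 120, 106, 82, 88, 96, 113, 135, 145, 145, 144, 144]
240 [84, 81, 79, 76, 71, 89, 120, 109, 97, 94, 94, 95, 96, 97, 97, 97, 96, 96, 96, 96, 96, 95, 94, 95, 94, 97, 95, 96, 95, 94, 100, 121, 104, 86, 97, 102, 100, 99, 134, 144, 144, 145]
250 [88, 89, 90, 92, 76, 90, 120, 108, 98, 96, 96, 95, 96, 94, 96, 93, 95, 96, 95, 96, 94, 97, 95, 94, 93, 95, 94, 94, 96, 94, 99, 120, 105, 81, 96, 99, 122, 133, 138, 141, 141, 141]
260 [98, 101, 100, 98, 88, 91, 112, 113, 98, 96, 96, 98, 93, 95, 94, 94, 94, 94, 93, 94, 95, 96, 96, 96, 95, 95, 96, 97, 97, 96, 98, 120, 108, 83, 94, 99, 132, 141, 141, 142, 141, 141]
[[259.94, 261.17], [230.3, 260.96], [260.14, 246.74], [259.73, 275.65], [230.56, 246.55], [230.05, 275.42], [275.19, 250.57], [274.93, 271.91], [302.44, 250.75], [302.25, 272.13]]
```

Candidates: the purple cylinder at top-view (369,253) is the look-alike. The green cell with a gold band at (427,250), in the brown rack's middle place, fits the description and the crop confirms it. The turquoise rack at (350,330) isn't meant. The cover is about 15 mm open. First I'll turn the tool, then move over the lamp with the fingers shut.

Emit:
{"method": "play_rows", "body": {"commands": [[0,0,0,8.5],[0,0,0,8.5],[0,0,0,8.5],[0,0,0,8.5],[0,0,0,8.5],[0,0,0,8.5],[0,0,0,8.5],[0,0,0,6.2],[0,0,0,0]], "claw": 0, "force": 40}}

```text
t: 1.0
eef_pos: [0.2754, 0.6161, 0.4041]
tool_rot: [0.0, 0.706, 0.708, -0.0]
contact_force: [-0.0, 1.1, -0.9]
gripper_width: 0.005
```

Emit:
{"method": "play_rows", "body": {"commands": [[-0.029,0.0141,0,0],[-0.029,0.0141,0,0],[-0.029,0.0141,0,0],[-0.029,0.0141,0,0],[-0.029,0.0141,0,0],[-0.029,0.0141,0,0],[-0.029,0.0141,0,0],[-0.029,0.0141,0,0],[-0.029,0.0141,0,0],[-0.029,0.0141,0,0],[-0.029,0.0141,0,0],[-0.029,0.0141,0,0],[-0.029,0.0141,0,0],[-0.029,0.0141,0,0],[-0.029,0.0141,0,0],[-0.029,0.0141,0,0],[-0.029,0.0141,0,0],[-0.029,0.0141,0,0],[0,0,0,0]]}}

```text
t: 2.9
eef_pos: [0.5325, 0.0901, 0.405]
tool_rot: [0.001, 0.707, 0.707, -0.0]
contact_force: [0.6, -0.1, -0.3]
gripper_width: -0.0
```

Emit:
{"method": "play_rows", "body": {"commands": [[0,-0.002,0.03,0],[0,0,0.03,0],[0,0,0.03,0],[0,0,0.03,0],[0,0,0.025,0],[0,0,0,0]]}}

```text
t: 3.5
eef_pos: [0.5275, 0.0955, 0.2567]
tool_rot: [-0.002, 0.705, 0.709, -0.003]
contact_force: [0.3, 0.4, 0.3]
gripper_width: -0.003
```

```bash
cat > snap.py <<'E'
import sys
from station import read_camera,sensors
from h import *
def snap(tag,boxes):
    for n,(u0,u1,v0,v1,s) in boxes.items():
        c=read_camera(n);pickle.dump(c,open(f"{n}_{tag}.pkl","wb"))
        cv2.imwrite(f"pics/{n}_{tag}.png",cv2.resize(c["frame"][v0:v1,u0:u1],None,fx=s,fy=s,interpolation=cv2.INTER_CUBIC))
    o=sensors.get_obs();print(o["t"],o["eef_pos"],o["tool_rot"].round(4),o["contact_force"],o["gripper_width"])
E
python3 -c "
from snap import *
snap('a',{'side':(250,410,170,360,4),'top':(210,350,200,300,5)})"
```

```text
3.6 [0.52923051 0.09526704 0.25990297] [-2.000e-04  7.053e-01  7.089e-01 -3.000e-04] [-0.70235287  0.37585028 -0.00716394] -0.0007377755009210815
```

View pics/side_a.png

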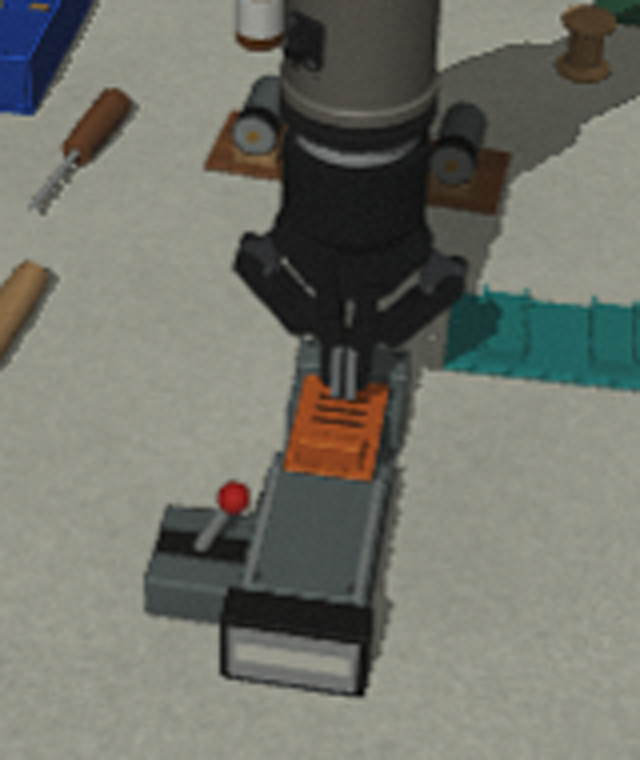

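View pics/top_a.png

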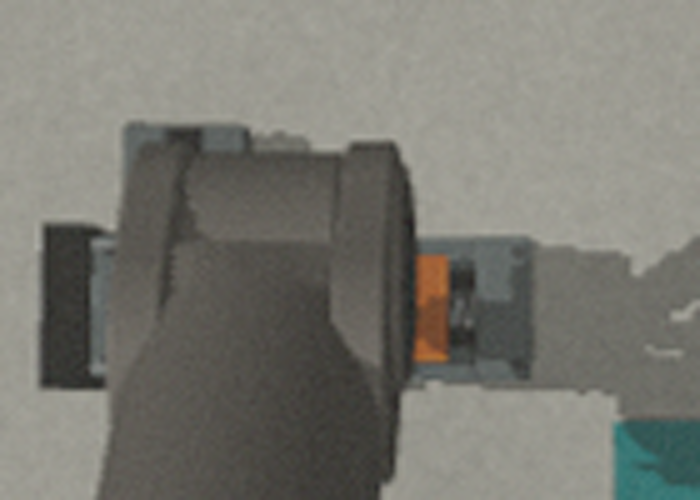

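The side view shows the shut fingertips at (343,395), centred over the cover and behind the ridge at (330,450). In the top view the arm hides the ridge. Next I go down and push it open.

Emit:
{"method": "play_rows", "body": {"commands": [[0,0,0.015,0],[0,0,0.013,0],[0,0,0,0],[0,0,0,0]]}}

```text
t: 4.0
eef_pos: [0.5294, 0.095, 0.2322]
tool_rot: [0.0, 0.706, 0.708, 0.0]
contact_force: [0.5, -0.5, 0.3]
gripper_width: -0.003
```

Emit:
{"method": "play_rows", "body": {"commands": [[0.005,0,0,0],[0.005,0,0,0],[0.005,0,0,0],[0.005,0,0,0],[0.005,0,0,0],[0.005,0,0,0],[0.005,0,0,0],[0.005,0,0,0]]}}

```text
t: 4.8
eef_pos: [0.5292, 0.1353, 0.2317]
tool_rot: [0.0, 0.706, 0.708, 0.0]
contact_force: [1.0, -1.0, 1.3]
gripper_width: -0.004
```

Emit:
{"method": "play_rows", "body": {"commands": [[0.005,0,0,0],[0.005,0,0,0],[0.005,0,0,0],[0.005,0,0,0],[0.005,0,0,0],[0.005,0,0,0],[0.005,0,0,0],[0.005,0,0,0],[0.002,0,0,0],[0.002,0,0,0]]}}

```text
t: 5.8
eef_pos: [0.5289, 0.1792, 0.2316]
tool_rot: [-0.0, 0.706, 0.708, -0.0]
contact_force: [1.4, -1.4, 0.7]
gripper_width: 0.006
```

Emit:
{"method": "play_rows", "body": {"commands": [[0.002,0,0,0],[0.002,0,0,0]]}}

```text
t: 6.0
eef_pos: [0.5289, 0.1827, 0.2316]
tool_rot: [0.0, 0.706, 0.708, -0.0]
contact_force: [0.7, -7.4, 0.9]
gripper_width: -0.001
```

Emit:
{"method": "play_rows", "body": {"commands": [[-0.006,0,0,0],[0,0,-0.03,0],[0,0,-0.03,0],[0,0,-0.03,0],[0,0,-0.03,0],[0,0,0,0]], "claw": 0.0854}}

```text
t: 6.6
eef_pos: [0.5302, 0.1769, 0.3555]
tool_rot: [0.001, 0.706, 0.708, 0.003]
contact_force: [0.1, -0.4, 0.1]
gripper_width: 0.994
```

```bash
python3 - <<'E'
from fit import *
c=pickle.load(open("top0.pkl","rb"));f=c["frame"].astype(float)
big=cv2.resize(c["frame"][235:265,405:450],None,fx=16,fy=16,interpolation=cv2.INTER_CUBIC);cv2.imwrite("pics/cell.png",big)
print(np.round(cloud(c,410,445,250,251)[0,:,:]*1000).astype(int).tolist())
q=[.5638,-.2457,-.0626]
L=np.array([(0,30,32.5),(0,-30.75,49),(16.5,0,32.5),(-16.5,0,32.5),(0,29.25,49),(0,-37.5,6),(0,37.5,6)])/1000
print(proj(c,pose(q,L)).round(1).tolist())
E
python3 -c "
from snap import *
snap('b',{'side':(250,410,170,360,4)})"
```

```text
[[561, -213, 8], [561, -214, 15], [561, -215, 25], [560, -216, 36], [559, -216, 49], [559, -219, 48], [560, -221, 46], [560, -224, 44], [559, -225, 50], [560, -228, 48], [559, -229, 54], [559, -232, 50], [560, -236, 42], [560, -238, 46], [560, -240, 47], [560, -242, 46], [560, -245, 46], [560, -246, 49], [560, -248, 51], [560, -251, 50], [560, -254, 48], [560, -255, 50], [560, -257, 52], [560, -260, 51], [560, -263, 48], [560, -265, 49], [560, -268, 47], [560, -269, 49], [560, -273, 42], [560, -275, 46], [562, -286, 2], [562, -288, 3], [563, -291, 2], [563, -294, -1], [563, -296, 0]]
[[412.7, 247.7], [440.0, 249.2], [425.9, 241.7], [425.0, 255.6], [414.1, 247.3], [439.1, 250.3], [407.9, 248.1]]
6.65 [0.52943013 0.17698406 0.35349458] [1.000e-04 7.059e-01 7.083e-01 2.000e-03] [ 0.44654464  0.92766004 -0.98354772] 0.9995213173852056
```

View pics/cell.png

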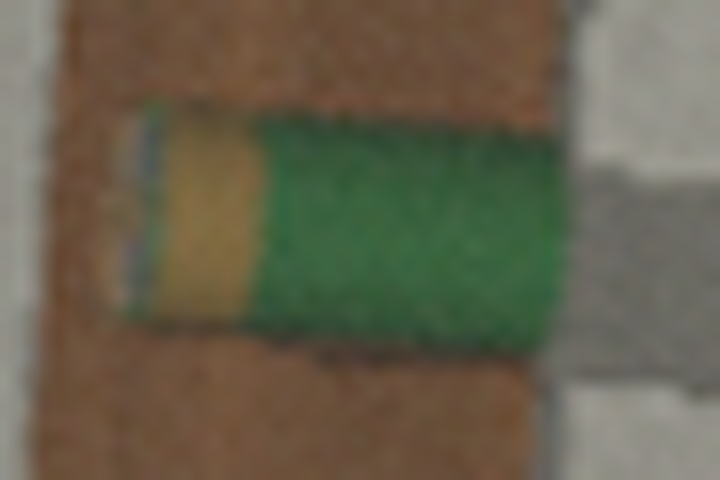

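View pics/side_b.png

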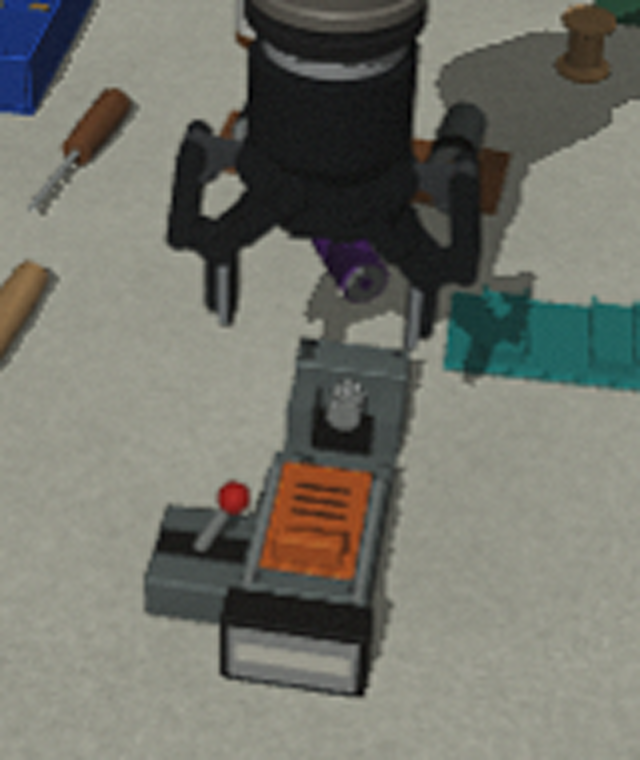

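The side picture shows the cover parked open at (310,515) with the coil spring at (347,400) exposed. Now to the cell, with jaws at 60 mm so they clear the neighbours.

Emit:
{"method": "play_rows", "body": {"commands": [[-0.03,0.0024,0,0],[-0.03,0.0024,0,0],[-0.03,0.0024,0,0],[-0.03,0.0024,0,0],[-0.03,0.0024,0,0],[-0.03,0.0024,0,0],[-0.03,0.0024,0,0],[-0.03,0.0024,0,0],[-0.03,0.0024,0,0],[-0.03,0.0024,0,0],[-0.03,0.0024,0,0],[-0.03,0.0024,0,0],[-0.03,0.0024,0,0],[-0.03,0.0024,0,0],[0,0,0,3.8],[0,0,0,0],[0,0,0,0]], "claw": 0.06}}

```text
t: 8.35
eef_pos: [0.5638, -0.2421, 0.3504]
tool_rot: [-0.001, 0.728, 0.685, -0.0]
contact_force: [-0.3, 0.1, 0.0]
gripper_width: 0.701
```

```bash
python3 -c "
from snap import *
snap('c',{'side':(270,410,150,290,5),'top':(340,460,190,310,5)})"
```

```text
8.45 [ 0.56402618 -0.24181863  0.35099329] [-7.000e-04  7.281e-01  6.855e-01 -0.000e+00] [ 0.64856828 -0.22656304  0.54991615] 0.7033045889056868
```

View pics/side_c.png

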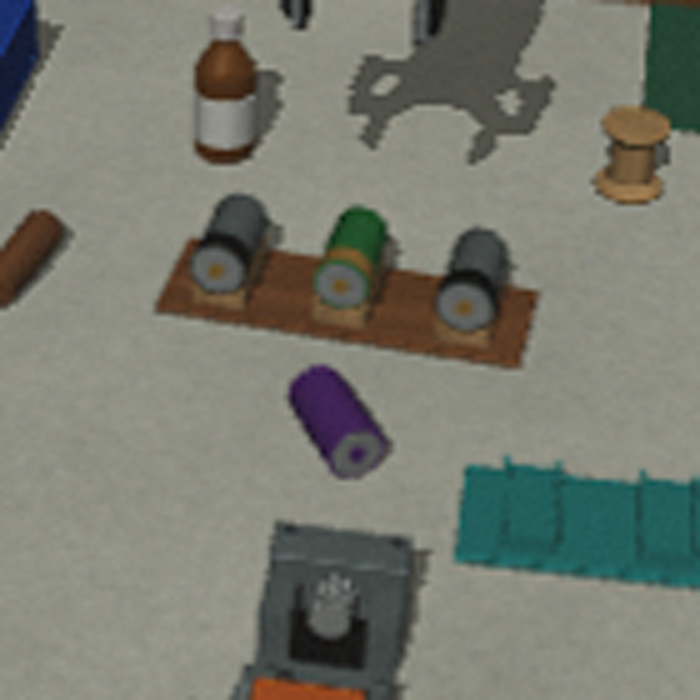

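View pics/top_c.png

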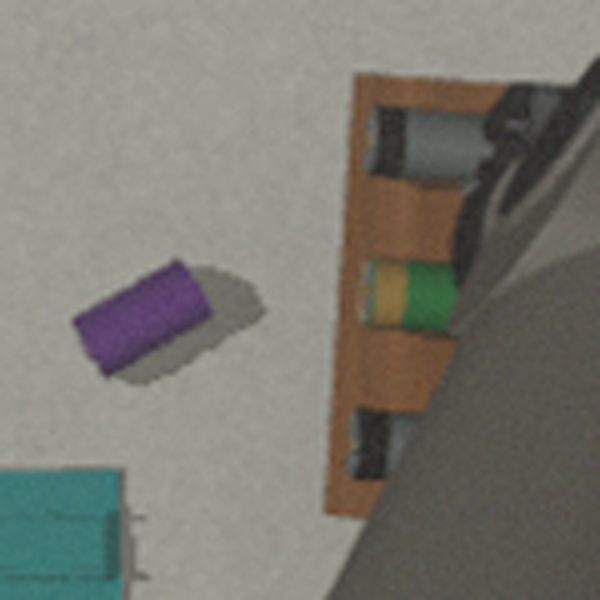

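Side view: fresh cell is at (350,260), with both fingers well above it. Next I go down halfway and check.

Emit:
{"method": "play_rows", "body": {"commands": [[-0.0045,-0.001,0,0],[0,0,0.03,0],[0,0,0.03,0],[0,0,0.03,0],[0,0,0.02,0],[0,0,0,0],[0,0,0,0]]}}

```text
t: 9.15
eef_pos: [0.5628, -0.2475, 0.2421]
tool_rot: [0.0, 0.729, 0.685, -0.0]
contact_force: [-0.1, -0.4, 1.1]
gripper_width: 0.705
```

```bash
python3 -c "
from snap import *
snap('d',{'side':(280,400,140,240,6)})"
```

```text
9.2 [ 0.56311916 -0.24768977  0.24285806] [8.000e-04 7.289e-01 6.846e-01 3.000e-04] [ 0.15485855  0.03767141 -0.32072175] 0.7031662211307751
```

View pics/side_d.png

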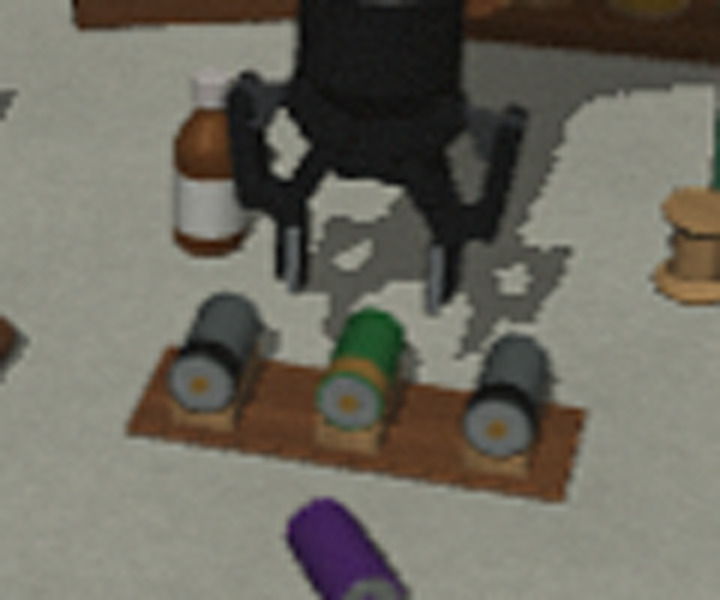

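Finger tips at (292,285) and (437,305) straddle the green cell and sit clear of the grey ones. I'll go down the rest and close.

Emit:
{"method": "play_rows", "body": {"commands": [[0,0,0.015,0],[0,0,0.015,0],[0,0,0.015,0],[0,0,0.013,0],[0,0,0,0],[0,0,0,0]]}}

```text
t: 9.8
eef_pos: [0.5625, -0.2475, 0.1831]
tool_rot: [-0.0, 0.729, 0.684, -0.0]
contact_force: [0.0, 0.6, 0.2]
gripper_width: 0.704
```

Emit:
{"method": "play_rows", "body": {"commands": [[0,0,0,0],[0,0,0,0],[0,0,0,0],[0,0,0,0],[0,0,0,0],[0,0,0,0],[0,0,0,0],[0,0,0,0]], "claw": 0.0, "force": 50}}

```text
t: 10.6
eef_pos: [0.563, -0.2476, 0.1845]
tool_rot: [0.001, 0.729, 0.684, 0.0]
contact_force: [-1.1, -0.4, 5.6]
gripper_width: 0.369
```

```bash
python3 -c "
from snap import *
snap('e',{'side':(280,400,140,240,6)})"
```

```text
10.65 [ 0.56300376 -0.24757899  0.18447042] [6.000e-04 7.291e-01 6.844e-01 4.000e-04] [-0.10945904  0.31619849  5.59438611] 0.3701113069546483
```

View pics/side_e.png

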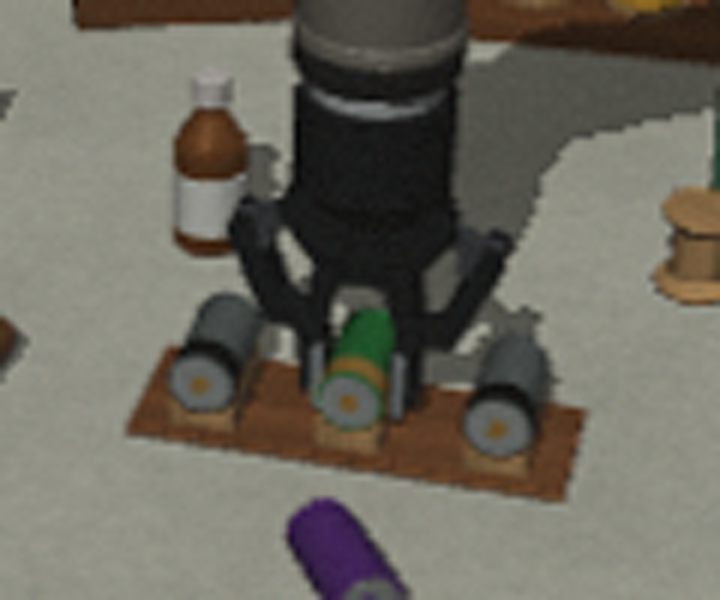

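Gripped at about 31.6 mm. Now lift.

Emit:
{"method": "play_rows", "body": {"commands": [[0,0,-0.01,0],[0,0,-0.02,0],[0,0,-0.03,0],[0,0,-0.03,0],[0,0,-0.03,-3.6],[0,0,0,0],[0,0,0,0]]}}

```text
t: 11.35
eef_pos: [0.5626, -0.2472, 0.3042]
tool_rot: [0.0, 0.707, 0.707, 0.0]
contact_force: [0.2, 0.8, -1.9]
gripper_width: 0.372
```

```bash
python3 -c "
from snap import *
snap('f',{'side':(280,400,110,230,5),'top':(340,460,190,310,5)})"
```

```text
11.45 [ 0.56215737 -0.24681377  0.30256102] [-1.100e-03  7.073e-01  7.069e-01 -4.000e-04] [-0.49533385 -0.38433071 -2.35481227] 0.373196130946223
```

View pics/side_f.png

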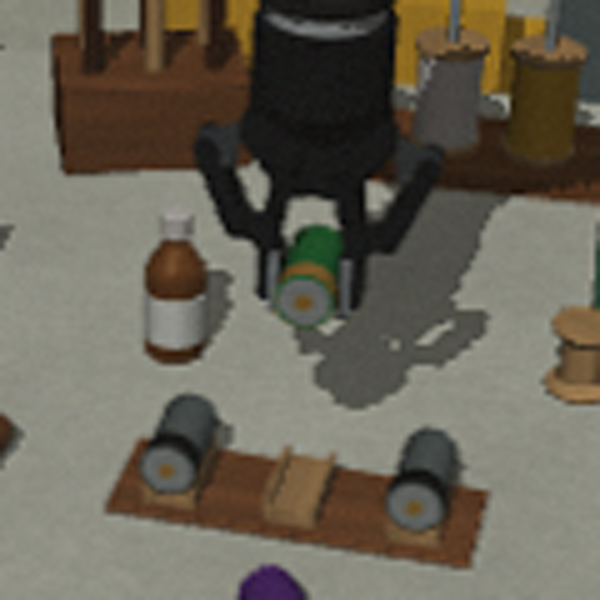

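View pics/top_f.png

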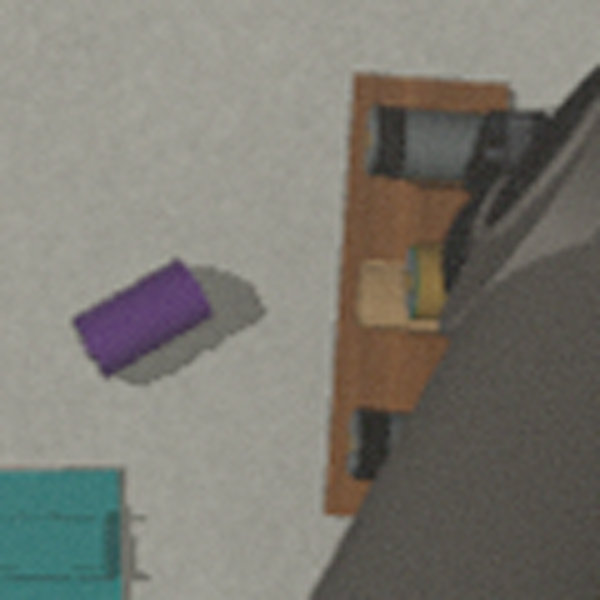

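```bash
python3 - <<'E'
from fit import *
t=np.array([.5624,-.2469,.3032])
for n,b,pts in(("side",(280,110,5),[(303,302)]),("top",(340,190,5),[(415,247),(412,315)])):
    c=pickle.load(open(n+"_f.pkl","rb"))
    print(n,[(np.array(p)+.5)/b[2]-.5+b[:2] for p in pts])
    for dy in(-.002,0,.002):print(dy,proj(c,[t+[0,.03075+dy,-.152],t+[0.0165,.02925+dy,-.152],t+[-.0165,.02925+dy,-.152],t+[0,.02925+dy,-.152+.0165]]).round(2).tolist())
    cv2.imwrite(f"pics/z_{n}.png",cv2.resize(c["frame"][150:190,325:365] if n=="side" else c["frame"][230:262,412:444],None,fx=16,fy=16,interpolation=cv2.INTER_CUBIC))
E
```

```text
side [array([340.2, 170. ])]
-0.002 [[340.53, 170.4], [334.57, 169.5], [346.66, 170.77], [340.88, 164.76]]
0 [[340.42, 170.76], [334.46, 169.86], [346.56, 171.13], [340.78, 165.11]]
0.002 [[340.32, 171.13], [334.35, 170.22], [346.47, 171.49], [340.68, 165.47]]
top [array([422.6, 239. ]), array([422. , 252.6])]
-0.002 [[422.49, 246.22], [423.18, 238.58], [423.21, 253.88], [424.56, 245.78]]
0 [[421.56, 246.21], [422.24, 238.57], [422.28, 253.87], [423.61, 245.77]]
0.002 [[420.62, 246.2], [421.31, 238.56], [421.34, 253.86], [422.66, 245.76]]
```

View pics/z_side.png

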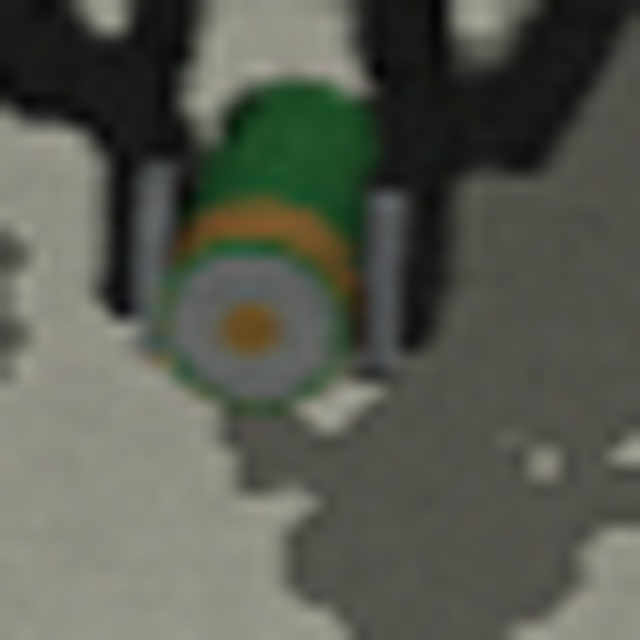

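View pics/z_top.png

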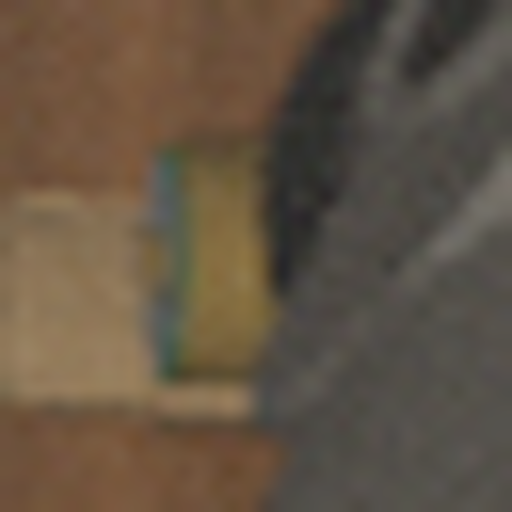

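The cell is held level: brass button is at side (250,328) in the crop, and the offset from the TCP is about +1.5 mm along y and −151 mm in z. Now I carry it above the bay.

Emit:
{"method": "play_rows", "body": {"commands": [[0.0283,-0.0027,0,-0.2],[0.0283,-0.0027,0,0],[0.0283,-0.0027,0,0],[0.0283,-0.0027,0,0],[0.0283,-0.0027,0,0],[0.0283,-0.0027,0,0],[0.0283,-0.0027,0,0],[0.0283,-0.0027,0,0],[0.0283,-0.0027,0,0],[0.0283,-0.0027,0,0],[0.0283,-0.0027,0,0],[0.0281,-0.0027,0,0],[0,0,0.02,0],[0,0,0.023,0],[0,0,0,0],[0,0,0,0]]}}

```text
t: 13.05
eef_pos: [0.5289, 0.0916, 0.26]
tool_rot: [-0.0, 0.706, 0.708, -0.001]
contact_force: [-0.1, -0.0, -1.1]
gripper_width: 0.371
```

```bash
cat > ov.py <<'E'
from snap import *
from fit import *
# overlay bay model + expected cell button in side view
def ov(tag,u0,u1,v0,v1,s,lp=(.530,.0845,.0037)):
    snap(tag,{'side':(u0,u1,v0,v1,s)})
    o=sensors.get_obs();t=o["eef_pos"]
    c=pickle.load(open(f"side_{tag}.pkl","rb"));im=cv2.imread(f"pics/side_{tag}.png")
    L=np.array([(18.5,30.75,36),(-18.5,30.75,36),(34,43,48),(-34,43,48),(34,-46,48),(-34,-46,48),(34,-72,48),(-34,-72,48)])/1000
    for q,col in((pose(lp,L),(0,0,255)),(np.array([t+[0,.03225,-.151]]),(255,0,255))):
        for u in proj(c,q):cv2.circle(im,tuple(int(x) for x in (u-[u0,v0]+.5)*s),3,col,1)
    cv2.imwrite(f"pics/side_{tag}_o.png",im)
    d=t+[0,.0015,-.151]-[lp[0],lp[1],0];print("cell in lamp mm",(d*1000).round(1))
E
python3 -c "
from ov import *
ov('g',290,390,180,280,6)"
```

```text
13.1 [0.52934803 0.09155205 0.2607718 ] [ 0.000e+00  7.063e-01  7.080e-01 -4.000e-04] [ 0.7562681  -0.90210363 -0.85527508] 0.36891101103324697
cell in lamp mm [ -0.7   8.6 109.8]
```

View pics/side_g_o.png

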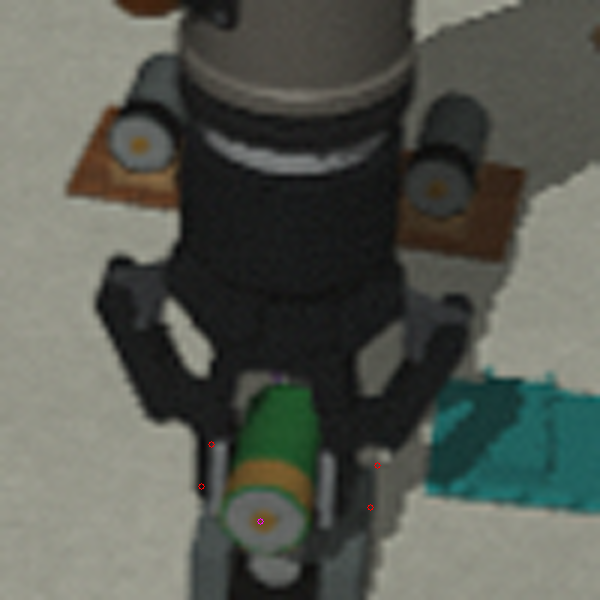

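```bash
python3 -c "
from ov import *
ov('h',300,370,240,310,11)"
```

```text
13.15 [0.52959008 0.09159556 0.2612131 ] [2.000e-04 7.062e-01 7.080e-01 1.000e-04] [-0.37832029  0.11875293 -0.36534419] 0.37237673340620664
cell in lamp mm [ -0.4   8.6 110.2]
```

View pics/side_h_o.png

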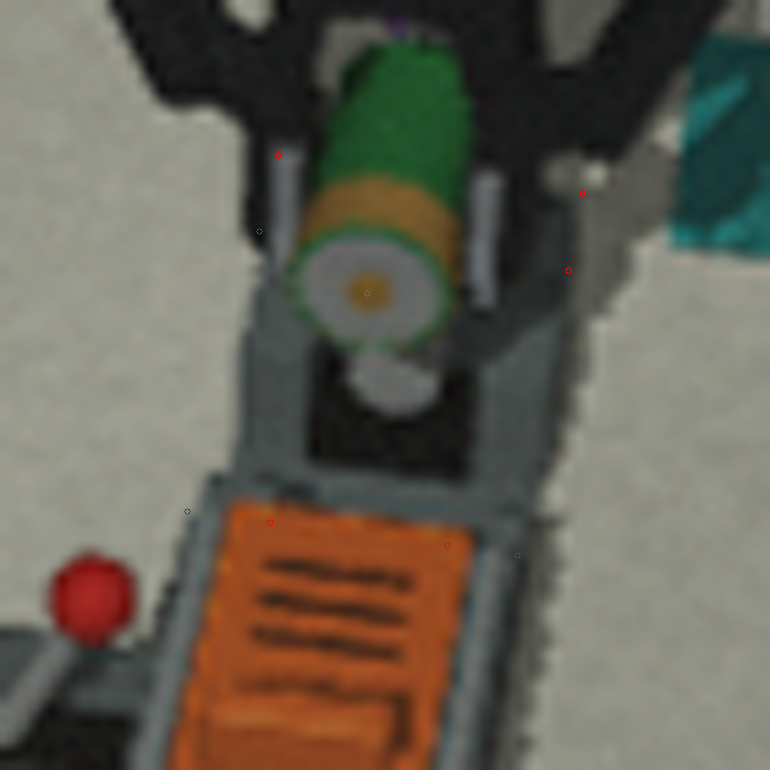

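```bash
python3 - <<'E'
from fit import *
c=pickle.load(open("side_b.pkl","rb"));u0,v0,s=278,248,7
im=cv2.resize(c["frame"][v0:v0+95,u0:u0+80],None,fx=s,fy=s,interpolation=cv2.INTER_CUBIC)
E=[((34,-72,48),(-34,-72,48)),((34,-72,48),(34,-46,48)),((-34,-72,48),(-34,-46,48)),((34,-46,48),(-34,-46,48)),
((34,43,48),(34,136,48)),((-34,43,48),(-34,136,48)),((34,43,48),(-34,43,48)),((18.5,30.75,36),(-18.5,30.75,36)),
((88,65,30),(88,125,30)),((88,125,30),(34,125,30)),((88,125,30),(88,125,0)),((88,125,0),(34,125,0)),((25,42,52),(-25,42,52)),((25,122,52),(-25,122,52)),((25,42,52),(25,122,52)),((-25,42,52),(-25,122,52))]
for a,b in E:
    q=proj(c,pose((.530,.0845,.0037),np.array([a,b])/1000))
    p=[tuple(int(x) for x in (u-[u0,v0]+.5)*s) for u in q];cv2.line(im,p[0],p[1],(0,255,255),1)
cv2.imwrite("pics/wire.png",im)
E
```

```text
(no output)
```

View pics/wire.png

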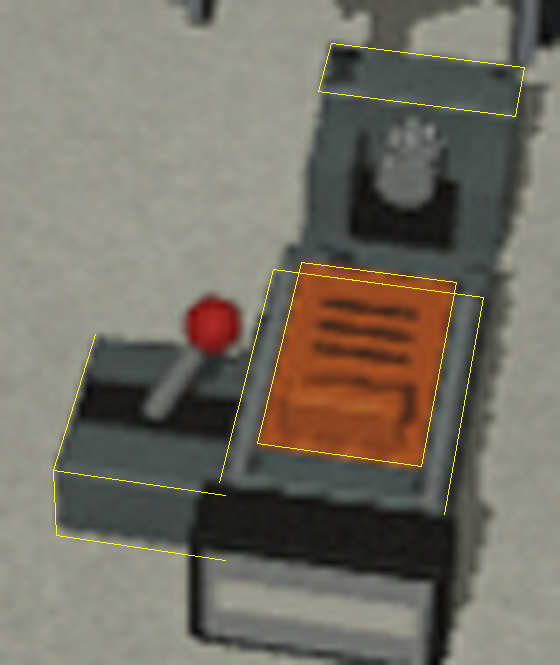

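The wireframe agrees with the side view: cover edges are within about 2 px of the 7× crop and the button at (370,292) is on its prediction. Now down to pressing height.

Emit:
{"method": "play_rows", "body": {"commands": [[0.0012,0.0005,0.015,0],[0,0,0.015,0],[0,0,0.015,0],[0,0,0.006,0],[0,0,0,0],[0,0,0,0]]}}

```text
t: 13.75
eef_pos: [0.5299, 0.093, 0.2096]
tool_rot: [0.0, 0.706, 0.708, -0.0]
contact_force: [0.0, -0.3, -0.4]
gripper_width: 0.372
```

```bash
python3 -c "
from ov import *
ov('i',300,370,240,310,11)"
```

```text
13.8 [0.53001213 0.09303445 0.2099038 ] [2.000e-04 7.060e-01 7.082e-01 2.000e-04] [ 0.32401289  0.23017588 -0.65949828] 0.37240506235222126
cell in lamp mm [ 0.  10.  58.9]
```

View pics/side_i_o.png

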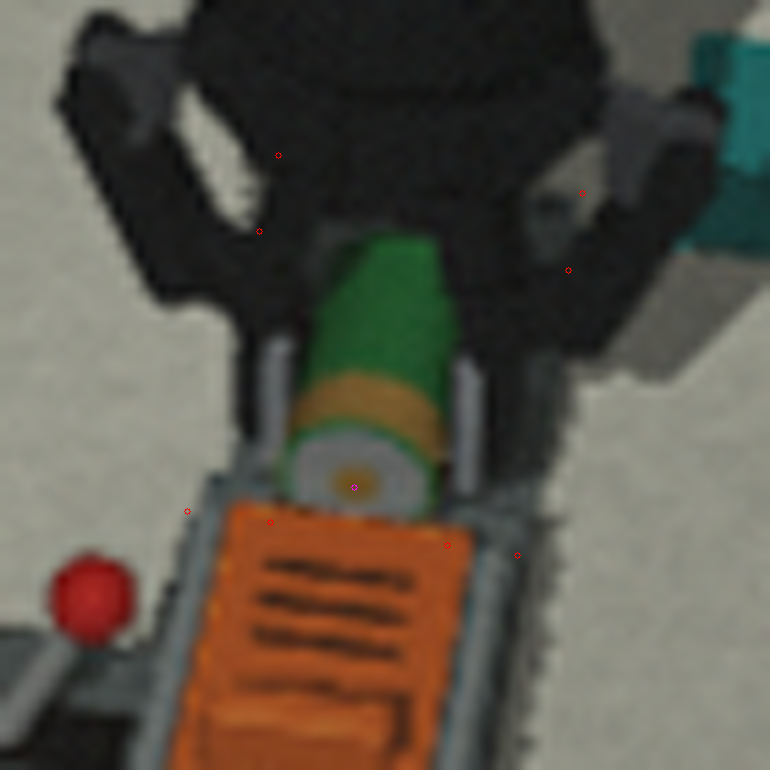

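Emit:
{"method": "play_rows", "body": {"commands": [[0,0,0.003,0],[0,0,0.0015,0],[0,0,0,0]]}}

```text
t: 14.1
eef_pos: [0.5304, 0.0928, 0.2062]
tool_rot: [0.0, 0.706, 0.708, 0.001]
contact_force: [-0.9, -1.0, 6.7]
gripper_width: 0.37
```

Emit:
{"method": "play_rows", "body": {"commands": [[-0.003,0,0,0],[-0.003,0,0,0],[0,0,0,0]]}}

```text
t: 14.4
eef_pos: [0.5302, 0.0875, 0.2055]
tool_rot: [0.0, 0.706, 0.708, 0.001]
contact_force: [1.5, 3.6, 1.6]
gripper_width: 0.374
```

Emit:
{"method": "play_rows", "body": {"commands": [[-0.003,0,0,0],[-0.003,0,0,0],[0,0,0,0]]}}

```text
t: 14.7
eef_pos: [0.5301, 0.0813, 0.2054]
tool_rot: [0.0, 0.706, 0.708, 0.001]
contact_force: [2.2, 5.8, 1.7]
gripper_width: 0.371
```

Spring contact confirmed: about 5.8 N at roughly 10 mm in, which matches the spring rate. A little further, then look.

Emit:
{"method": "play_rows", "body": {"commands": [[-0.0025,0,0,0],[0,0,0,0]]}}

```text
t: 14.9
eef_pos: [0.5301, 0.0792, 0.2054]
tool_rot: [-0.0, 0.706, 0.708, 0.001]
contact_force: [2.6, 5.6, 2.4]
gripper_width: 0.369
```

```bash
python3 -c "
from ov import *
ov('j',300,370,240,310,11)"
```

```text
14.95 [0.53013347 0.07940013 0.20537306] [-1.000e-04  7.057e-01  7.085e-01  7.000e-04] [1.88485232 6.19718211 1.68818052] 0.37316439324514616
cell in lamp mm [ 0.1 -3.6 54.4]
```

View pics/side_j_o.png

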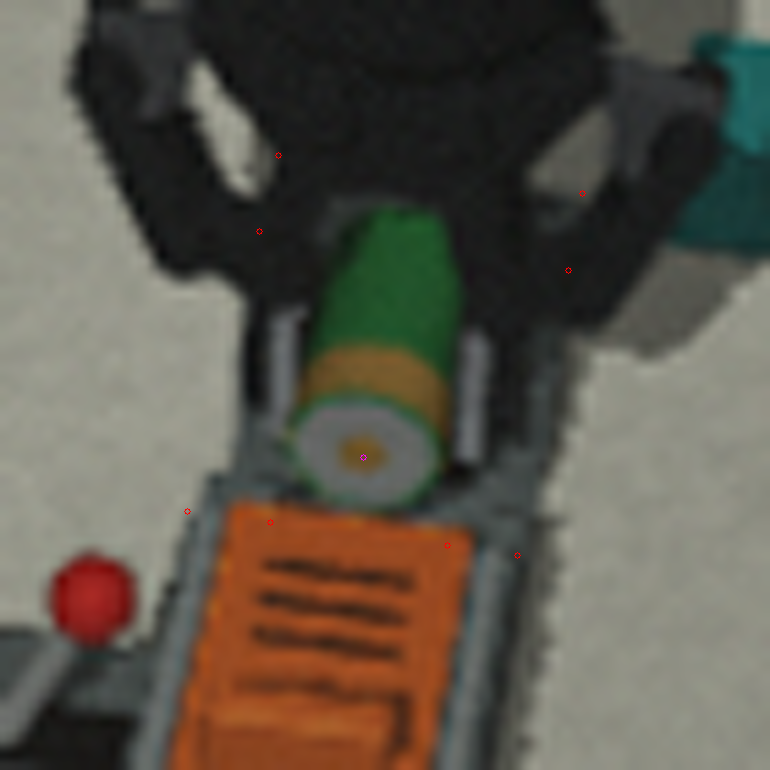

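Emit:
{"method": "play_rows", "body": {"commands": [[0,0,0.003,0],[0,0,0.003,0],[0,0,0.003,0],[0,0,0,0]]}}

```text
t: 15.35
eef_pos: [0.5297, 0.0795, 0.1959]
tool_rot: [-0.001, 0.706, 0.709, 0.0]
contact_force: [1.5, 6.6, -0.1]
gripper_width: 0.369
```

Emit:
{"method": "play_rows", "body": {"commands": [[0,0,0.003,0],[0,0,0.003,0],[0,0,0,0]]}}

```text
t: 15.65
eef_pos: [0.5297, 0.0795, 0.1899]
tool_rot: [-0.001, 0.706, 0.709, 0.0]
contact_force: [0.0, 5.2, 0.1]
gripper_width: 0.367
```

Emit:
{"method": "play_rows", "body": {"commands": [[0,0,0.003,0],[0,0,0.002,0],[0,0,0,0]]}}

```text
t: 15.95
eef_pos: [0.5296, 0.0795, 0.185]
tool_rot: [-0.001, 0.706, 0.709, 0.0]
contact_force: [-0.7, 6.3, 1.0]
gripper_width: 0.375
```

Free so far, and the cell axis is about 33.5 mm up. The last millimetres go in small steps.

Emit:
{"method": "play_rows", "body": {"commands": [[0,0,0.0015,0],[0,0,0.001,0],[0,0,0,0]]}}

```text
t: 16.25
eef_pos: [0.5297, 0.0795, 0.1826]
tool_rot: [-0.001, 0.706, 0.709, 0.0]
contact_force: [-0.8, 6.5, 1.5]
gripper_width: 0.372
```

Emit:
{"method": "play_rows", "body": {"commands": [[0,0,0.001,0],[0,0,0,0]]}}

```text
t: 16.45
eef_pos: [0.5297, 0.0794, 0.1823]
tool_rot: [-0.001, 0.706, 0.709, 0.0]
contact_force: [-2.9, 6.2, 10.0]
gripper_width: 0.369
```

Bottomed out (10 N up). Ease it forward towards the fixed contact, then look.

Emit:
{"method": "play_rows", "body": {"commands": [[0,0,-0.0005,0],[0.0015,0,0,0],[0.0015,0,0,0],[0,0,0,0]]}}

```text
t: 16.85
eef_pos: [0.5297, 0.0812, 0.1824]
tool_rot: [0.0, 0.706, 0.708, -0.0]
contact_force: [-1.4, 3.1, 5.9]
gripper_width: 0.37
```

```bash
python3 -c "
from ov import *
ov('k',300,370,240,310,11)"
```

```text
16.9 [0.52969377 0.08119654 0.18238897] [-0.000e+00  7.061e-01  7.081e-01 -3.000e-04] [-0.61417821  2.15440539  6.66288355] 0.36922792064214827
cell in lamp mm [-0.3 -1.8 31.4]
```

View pics/side_k_o.png

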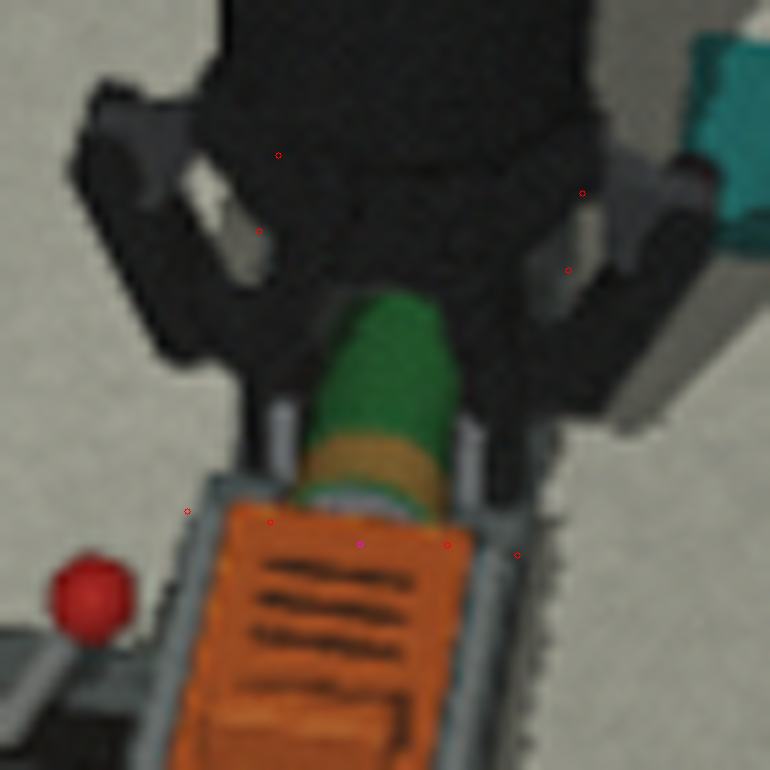

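The cell is down, with its end face just behind the cover edge at (360,495). Release.

Emit:
{"method": "play_rows", "body": {"commands": [[0,0,0,0],[0,0,0,0],[0,0,0,0],[0,0,0,0]], "claw": 0.05}}

```text
t: 17.3
eef_pos: [0.5296, 0.0812, 0.182]
tool_rot: [0.0, 0.706, 0.708, -0.0]
contact_force: [-0.2, -0.6, -0.3]
gripper_width: 0.586
```

Emit:
{"method": "play_rows", "body": {"commands": [[0,0,-0.01,0],[0,0,-0.02,0],[0,0,-0.03,0],[0,0,-0.03,0],[0,0,-0.03,0],[0,0,0,0],[0,0,0,0]]}}

```text
t: 18.0
eef_pos: [0.5298, 0.0817, 0.3031]
tool_rot: [0.0, 0.706, 0.708, 0.001]
contact_force: [-0.2, -0.8, -0.5]
gripper_width: 0.586
```

```bash
python3 -c "
from ov import *
ov('l',300,370,240,310,11)"
```

```text
18.05 [0.52942758 0.08169939 0.30215293] [-2.000e-04  7.059e-01  7.083e-01 -0.000e+00] [ 0.32887415 -0.39527103  1.06203807] 0.5848386565671227
cell in lamp mm [ -0.6  -1.3 151.2]
```

View pics/side_l_o.png

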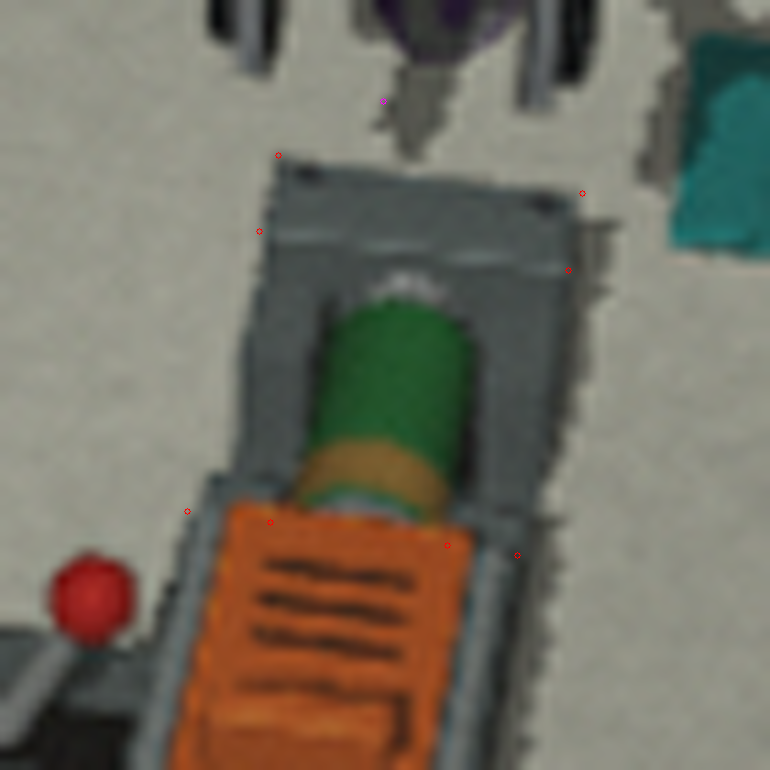

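```bash
python3 - <<'E'
from fit import *
c=pickle.load(open("side_l.pkl","rb"));u0,v0,s=300,240,11
im=cv2.resize(c["frame"][v0:v0+70,u0:u0+70],None,fx=s,fy=s,interpolation=cv2.INTER_CUBIC)
a=np.linspace(0,2*np.pi,120)
for z,col in((30.5,(255,255,255)),):
  for y in(-30.75,29.25):
    L=np.c_[16.5*np.cos(a),0*a+y,z+16.5*np.sin(a)]/1000
    cv2.polylines(im,[((proj(c,pose((.5297,.084,.0037),L))-[u0,v0]+.5)*s).astype(int)],True,col,1)
cv2.imwrite("pics/seat.png",im)
E
```

```text
(no output)
```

View pics/seat.png

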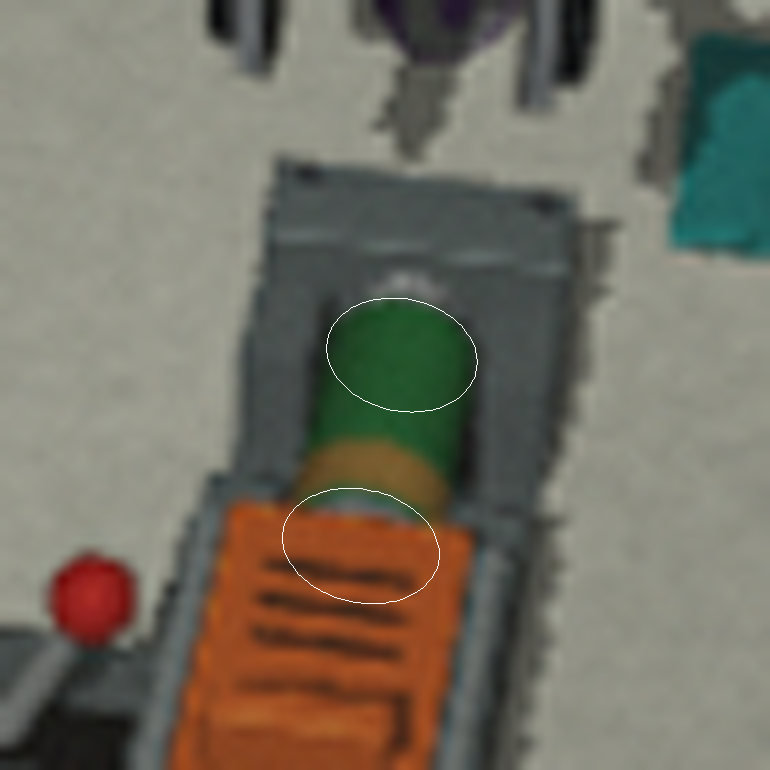

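The seated outline overlays the cell well: flat end is at (402,355) and the brass rim at row 492. Next, close the cover from its far side.

Emit:
{"method": "play_rows", "body": {"commands": [[0.024,0,0,0],[0.024,0,0,0],[0.024,0,0,0],[0.024,0,0,0],[0.024,0,0,0],[0.023,0.0005,0,0],[0,0,0.025,0],[0,0,0.025,0],[0,0,0,0],[0,0,0,0]], "claw": 0}}

```text
t: 19.05
eef_pos: [0.5296, 0.2242, 0.2515]
tool_rot: [-0.0, 0.706, 0.708, -0.001]
contact_force: [0.9, 0.2, -0.6]
gripper_width: -0.0
```

```bash
python3 -c "
from snap import *
snap('m',{'side':(270,400,220,350,5)})"
```

```text
19.1 [0.53003541 0.22428719 0.25235892] [ 1.000e-04  7.062e-01  7.080e-01 -3.000e-04] [ 0.07753497  0.61329693 -0.617655  ] 0.0005959993875643222
```

View pics/side_m.png

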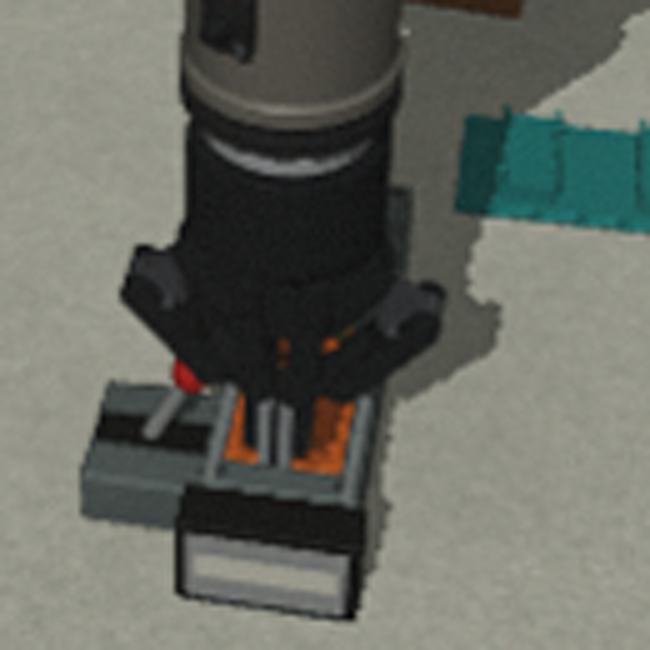

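Emit:
{"method": "play_rows", "body": {"commands": [[0,0,0.01,0],[0,0,0.0105,0],[0,0,0,0],[-0.005,0,0,0],[-0.005,0,0,0],[-0.005,0,0,0],[-0.005,0,0,0],[-0.005,0,0,0],[-0.005,0,0,0],[-0.005,0,0,0],[-0.005,0,0,0]]}}

```text
t: 20.2
eef_pos: [0.5301, 0.1843, 0.2319]
tool_rot: [0.0, 0.706, 0.708, 0.0]
contact_force: [0.6, 1.9, 0.5]
gripper_width: -0.001
```

Emit:
{"method": "play_rows", "body": {"commands": [[-0.005,0,0,0],[-0.005,0,0,0],[-0.005,0,0,0],[-0.005,0,0,0],[-0.005,0,0,0],[-0.005,0,0,0],[-0.005,0,0,0],[-0.005,0,0,0],[-0.005,0,0,0],[-0.005,0,0,0],[-0.003,0,0,0],[-0.003,0,0,0]]}}

```text
t: 21.4
eef_pos: [0.5301, 0.1284, 0.2317]
tool_rot: [-0.0, 0.706, 0.708, -0.0]
contact_force: [1.3, 1.6, -0.5]
gripper_width: -0.001
```

Emit:
{"method": "play_rows", "body": {"commands": [[-0.002,0,0,0],[-0.002,0,0,0]]}}

```text
t: 21.6
eef_pos: [0.5301, 0.1246, 0.2317]
tool_rot: [-0.0, 0.706, 0.708, -0.0]
contact_force: [1.9, 1.2, 1.1]
gripper_width: -0.001
```

Emit:
{"method": "play_rows", "body": {"commands": [[-0.001,0,0,0],[-0.001,0,0,0]]}}

```text
t: 21.8
eef_pos: [0.5301, 0.1238, 0.2317]
tool_rot: [-0.001, 0.706, 0.709, 0.001]
contact_force: [0.5, 6.4, 0.5]
gripper_width: 0.005
```

Emit:
{"method": "play_rows", "body": {"commands": [[-0.001,0,0,0],[-0.001,0,0,0]]}}

```text
t: 22.0
eef_pos: [0.5301, 0.1234, 0.2318]
tool_rot: [-0.001, 0.705, 0.709, 0.001]
contact_force: [-0.5, 10.5, -0.4]
gripper_width: -0.003
```

Both stops agree with the 90 mm stroke. Back off and look.

Emit:
{"method": "play_rows", "body": {"commands": [[0.006,0,0,0],[0,0,-0.03,0],[0,0,-0.03,0],[0.025,0.002,0,0],[0.025,0.002,0,0],[0,0,0,0],[0,0,0,0]]}}

```text
t: 22.7
eef_pos: [0.5336, 0.1765, 0.2913]
tool_rot: [0.0, 0.706, 0.709, -0.001]
contact_force: [-0.6, -1.1, -0.4]
gripper_width: -0.002
```

```bash
python3 -c "
from snap import *
snap('n',{'side':(270,400,220,350,5),'top':(210,340,200,300,5)})"
```

```text
22.8 [0.53377798 0.17528822 0.29138325] [ 2.000e-04  7.065e-01  7.078e-01 -8.000e-04] [ 0.59442686 -1.22132611 -0.27203831] -0.0014493695543235504
```

View pics/side_n.png

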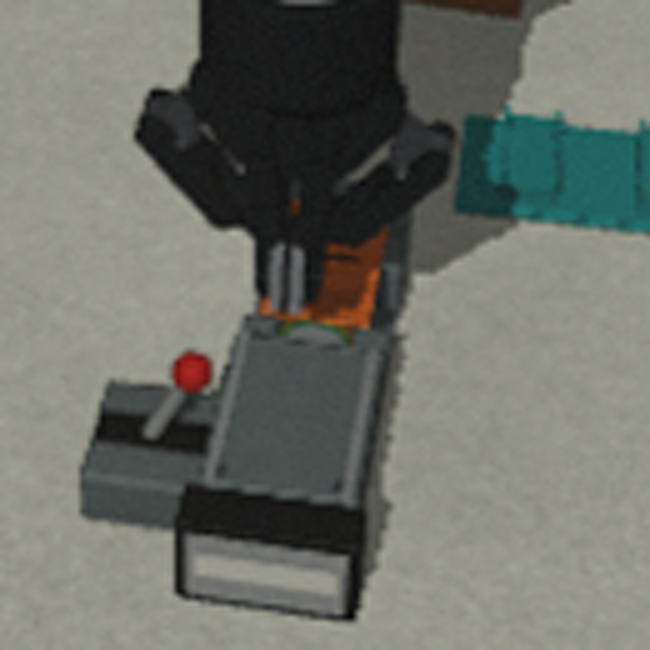

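View pics/top_n.png

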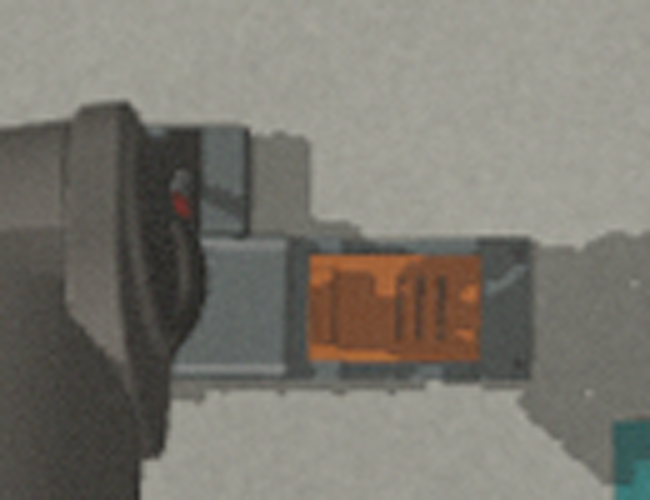

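Top view: the orange cover spans crop x 309–481, so its far edge is at lamp y = −48, closed. The side view shows the cell end tucked under the cover edge at (315,335). The red ball is at side (192,372), still off. Next I lower beside it.

Emit:
{"method": "play_rows", "body": {"commands": [[0.004,0,0.02,0],[0,0,0.02,0],[0,0,0.016,0],[0,0,0,0],[0,0,0,0]]}}

```text
t: 23.3
eef_pos: [0.5341, 0.1796, 0.2358]
tool_rot: [0.0, 0.707, 0.708, -0.0]
contact_force: [-0.4, -0.3, -0.2]
gripper_width: 0.003
```

Emit:
{"method": "play_rows", "body": {"commands": [[0,0.004,0,0],[0,0.004,0,0],[0,0.004,0,0],[0,0.004,0,0],[0,0.004,0,0],[0,0.004,0,0]]}}

```text
t: 23.9
eef_pos: [0.5575, 0.1809, 0.2358]
tool_rot: [-0.001, 0.706, 0.708, -0.001]
contact_force: [-2.9, -0.5, 2.0]
gripper_width: -0.004
```

```bash
python3 -c "
from snap import *
snap('p',{'side':(270,400,220,350,5)})"
```

```text
23.95 [0.55827905 0.18082222 0.23587221] [-4.000e-04  7.059e-01  7.083e-01 -3.000e-04] [-1.51026879  0.31207925  1.27999236] -0.0045027401860282855
```

View pics/side_p.png

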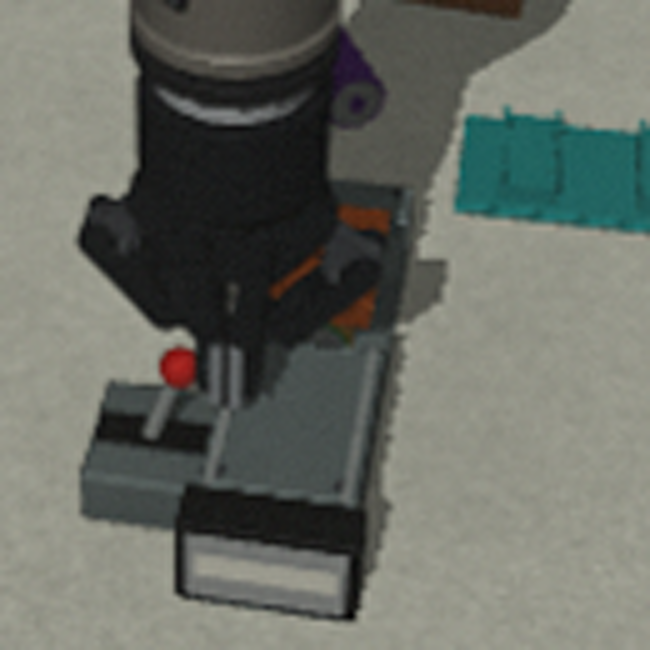

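The fingers touch the red ball at (180,368) and the lever is starting to move, so I keep pushing.

Emit:
{"method": "play_rows", "body": {"commands": [[0,0.004,0,0],[0,0.004,0,0],[0,0.004,0,0],[0,0.004,0,0],[0,0.004,0,0],[0,0.004,0,0],[0,0.003,0,0]]}}

```text
t: 24.65
eef_pos: [0.5853, 0.1808, 0.2355]
tool_rot: [-0.0, 0.706, 0.708, -0.0]
contact_force: [-2.3, -0.5, -0.8]
gripper_width: -0.002
```

Emit:
{"method": "play_rows", "body": {"commands": [[0,0.003,0,0],[0,0.002,0,0],[0,0,0,0]]}}

```text
t: 24.95
eef_pos: [0.5902, 0.1807, 0.2357]
tool_rot: [0.0, 0.706, 0.708, 0.0]
contact_force: [0.0, 0.2, -0.1]
gripper_width: 0.001
```

Emit:
{"method": "play_rows", "body": {"commands": [[0,0.002,0,0],[0,0.002,0,0]]}}

```text
t: 25.15
eef_pos: [0.5929, 0.1808, 0.2353]
tool_rot: [-0.001, 0.706, 0.708, -0.001]
contact_force: [-10.1, 0.1, 4.4]
gripper_width: 0.001
```

Emit:
{"method": "play_rows", "body": {"commands": [[0,0.002,0,0],[0,0.002,0,0]]}}

```text
t: 25.35
eef_pos: [0.5947, 0.1809, 0.2349]
tool_rot: [-0.004, 0.706, 0.708, -0.004]
contact_force: [-19.8, -1.2, 13.9]
gripper_width: -0.003
```

Lever stop reached (20 N). Back off, go up, move clear and check.

Emit:
{"method": "play_rows", "body": {"commands": [[0,-0.01,0,0],[0,-0.005,-0.02,0],[0,0,-0.04,0],[0,0,-0.04,0],[0,0,-0.04,0],[0.04,0,0,0],[0.04,0,0,0],[0.04,0,0,0],[0.04,0,0,0],[0.04,0,0,0],[0,0,0,0],[0,0,0,0]]}}

```text
t: 26.55
eef_pos: [0.5821, 0.3821, 0.3756]
tool_rot: [0.0, 0.705, 0.709, 0.0]
contact_force: [0.3, -0.6, -0.0]
gripper_width: 0.003
```

```bash
python3 -c "
from snap import *
snap('q',{'side':(270,400,220,350,5),'top':(210,340,200,300,5)})
from fit import *
for n in('side','top'):
  c=pickle.load(open(n+'_q.pkl','rb'))
  f=c['frame'].astype(int);m=(f[...,2]>110)&(f[...,1]<60)&(f[...,0]<70)
  v,u=np.nonzero(m);k=(abs(u-(307 if n=='side' else 250))<45);print(n,u[k].mean() if k.any() else None,v[k].mean() if k.any() else None)
  for a in(0,.85,1.):print(a,proj(c,pose((.5297,.0842,.0037),np.array([(62+45*np.sin(a-.5),95,30+45*np.cos(a-.5))])/1000)))
"
```

```text
26.65 [0.58295065 0.3793198  0.37597734] [6.000e-04 7.066e-01 7.076e-01 2.000e-04] [ 0.82944484 -0.76633827 -0.05713268] 0.0014191798373443326
side 346.2857142857143 216.85714285714286
0 [[309.65557732 294.9706262 ]]
0.85 [[292.69626628 291.7120212 ]]
1.0 [[289.92606026 292.24519111]]
top 242.83333333333334 223.5
0 [[244.0852776  243.31635036]]
0.85 [[244.16742871 227.32593198]]
1.0 [[244.37906747 224.80339516]]
```

View pics/side_q.png

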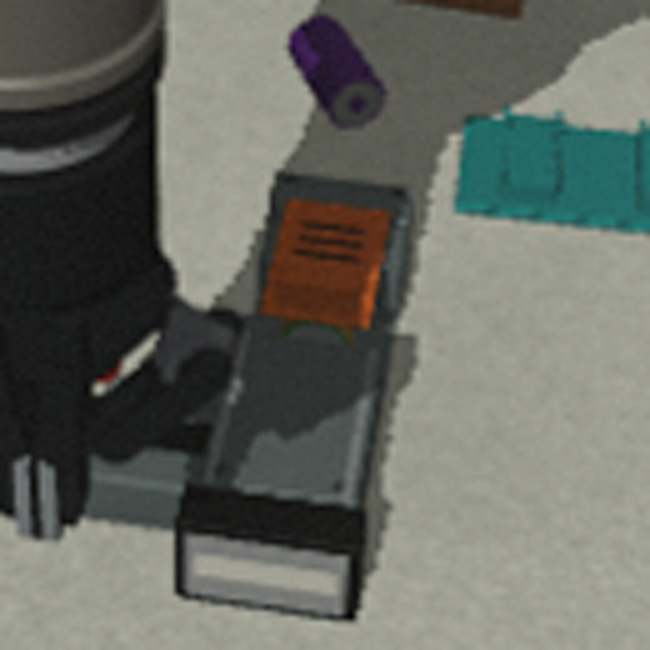

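View pics/top_q.png

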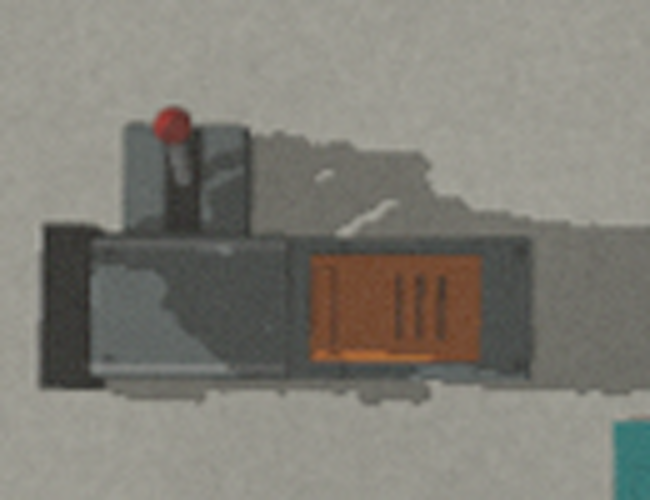

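The ball is at top-view (244,224.6); fully on predicts (244.4,224.8). The cover's edges match closed, and the arm is clear. Handing in.

```bash
python3 -c "
from station import bot,sensors
print(bot.hand_in());print(sensors.get_obs()['t'])"
```

```text
the job is handed in; nothing more can be done
None
the job is handed in; nothing more can be done
```

I put the fresh green cell in the battery light, closed the cover and flipped the switch on. The job was handed in at about 26.7 s, and hand-in gives no verdict.

**What I did:**
- **Cover open:** I pushed the orange cover to its open stop (7 N).
- **Cell in:** I took the green cell from the rack's middle place and pressed it against the coil spring (about 6 N, roughly 10–12 mm in). I then lowered it until it bottomed, eased it towards the fixed contact and released it.
- **Cover closed:** I pushed the cover shut to its stop (10 N).
- **Switch on:** I pushed the switch lever over to its stop (20 N).

**Last checks:**
- **Cell:** after release, the seated outline matched the side view along the bay and in height. Sideways, the brass end looked about 1.5 mm off centre, within the 4 mm allowed. With the cover closed, only the cell's end shows under its edge, so this was not re-measured at the end.
- **Cover:** its edges match fully closed to about 1 mm in the top view.
- **Switch:** the ball is within half a pixel of its fully-on position in the top view. The arm hid most of it in the side view.
- **Contacts:** the arm was clear and the wrist force about 0 at hand-in. There was one brief 6.7 N upward touch while I was lowering the cell to pressing height. Both grey cells were still in their places in the picture taken after lifting; I did not check them or the other items again.

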